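# Fold the lids of a row of sample tubes shut with one run of a fingertip

### The arm

A 6-joint arm with a two-finger parallel gripper is mounted at the origin on the work surface. World frame = base frame: x ahead of the robot, y to its left, z up, the work surface at z = 0. Lengths are in m, angles in rad, forces in N, time in s.
With the tool pointing down it reaches from about 0.35 to 0.725 m from the base axis. Payload 6 kg.
Tool frame: the origin (TCP) lies at the very end of the fingers, on their centre line; the grasp point (between the pads) lies 19 mm behind it (env.pinch_z is the z of the grasp point in the tool frame, in m); z points along the fingers, y is the direction in which the jaws open and shut (so a half turn about z gives the same grasp; the last joint's range is limited). The gripper opens to 85 mm and grips with 20 to 120 N. Pads are 22 mm wide; open, the fingers measure 114 mm over their backs; the gripper's body (76 mm by 85 mm) begins 54 mm behind the grasp point. The pads swing forward as they close: fully open they stand 13 mm farther back than shut.
Start: joints at [-1.012, 0.04, 0.085, 0, -1.615, -0.334], TCP at [0.134, -0.585, 0.231] pointing down, gripper open.
Joint ranges: [-2.56, 2.56], [-1.29, 2.01], [-1.08, 1.49], [-3.29, 1.98], [-2.81, -0.18], [-2.99, 2.99]. Speed limits (rad/s): [2.57, 2.57, 3.01, 3.14, 3.14, 3.14].

### API

Orientations are given as a unit quaternion [x, y, z, w].
In Python, from station import telemetry, camera, calibration, job, env gives the robot as it stands.
- The arm moves only by the tool apply_moves, never from a script. Its argument "rows" is a list of rows, each an object with "translation": the shift along the world's x, y, z in mm, a list of three; "turn": the turn about the world's z in rad. In form: [{"translation": [dx, dy, dz], "turn": turn}, ...]. A call has exactly 5 rows; each row shifts and turns the commanded pose from where the row before left it; what a row does not reach is not made up. A row lasts 1/12 s, in which the tool goes at most 41.7 mm and 7.16 degrees, less where a joint would pass 70% of its speed; a pose out of reach is approached as far as the arm can. A call with a gripper value outside its range is refused whole. "claw" is the closure in counts, from 0 (fully open) to 255 (shut), set as the call begins (left out, the last holds). The fingers move at their own pace and stop on an object; the grip force is fixed at half the most. Time passes only in rows, so rows that do not move let the fingers close, or fill a call up. It gives the time, the measured TCP pose, the force and the opening at its end, in the units of the state.
- telemetry.get_obs(): the state, without advancing time (a new reading comes with each control period).
- camera(name): name is "scene" or "top" or "wrist"; returns the picture (420x560x3 uint8, blue, green, red); there is no depth.
- calibration(name): a dict with "intrinsics" (3x3 intrinsics, pixels), "view" (4x4, takes a point from world to camera coordinates). Camera axes: x right, y up, looking along -z (the intrinsics and any distortion apply to the point x, -y, -z); pixel columns grow to the right and rows downward; lengths in m; the calibration is good to about 2 mm. A picture is of the moment at which its call begins: read the wrist's pose just before it. calibration takes no time and is no camera call; for the wrist camera it gives the pose at the moment of the call.
- job.sign_off(): hands the job in, once; it reports no verdict.
The state is a dict: "time_s": time; "qpos": joint angles; "qd": joint speeds; "tau": joint torques, N m; "tcp_pos": TCP position; "ee_rot": TCP orientation; "wrist_force": force on the tool from outside, world axes, zero at the start; "ft_torque": the same for the moment, N m; "width": opening from 0.0 (shut) to 1.0 (fully open).
Only numpy, scipy, OpenCV 4.12 (cv2) and the standard library are available. Lean on these libraries where they do the work, as an engineer would, in place of code of your own. Each camera call takes 0.05 s, during which the arm holds its last target. There are 200 camera calls.

### The job

The six amber sample tubes are ready for the autosampler queue: run a fingertip lightly along their row, from the first tube to the last in the direction the lids fold, so that each lid folds over in turn and lies fully shut, flush on its tube. Do it by touch alone and gently: do not press hard, and do not lift, tip or shove the rack. Leave the clear tubes' lids open and the flask and the jar where they stand.

Things in the scene. Friction and masses are not known exactly. Their poses are not given: they have to be found in the camera images.
- amber_rack: Loose one-row blue tube rack, 46 mm (x) by 196 mm (y) by 52 mm tall, about 0.8 kg, with six amber 5 ml snap-lid tubes held firmly in it. Origin: centre of its underside, on the bench. The row runs along its own y axis, tubes 28 mm apart, first at y = -70 mm, last at y = +70 mm. Tube rims are 60 mm above the bench; lids open, it is about 84 mm tall.
- amber_first (a point): Centre of the top of the first amber tube's lid as it lies when shut: on the tube's axis, flat, 63.5 mm above the bench. All lids fold shut in the direction from here to amber_last.
- amber_last (a point): The same point on the last (sixth) amber tube, 140 mm further along the row. A fingertip that passes level with these tops, or up to about 1.5 mm above them, folds the lids shut; one more than about 1 mm lower jams on the hinges and shoves the rack.
- clear_rack: The same rack (same size, origin and axes) with six clear, still empty tubes whose whitish lids stand open and must stay open. Loose, 0.8 kg.
- flask: Small stoppered glass volumetric flask, loose: bulb 50 mm across, neck 13 mm, 156 mm tall over the stopper. Origin at the centre of its underside, z up.
- jar: Small amber glass jar with a white screw cap, loose, 48 mm across, 62 mm tall. Origin at the centre of its underside, z up.
- amber_lid1 (a joint): Lid of amber tube 1 (first of the row; next to amber_first): 0 = fully shut, about 1.57 = standing upright, 1.75 = as far back as it goes (rad). Begins at 1.25 to 1.7. Lid: disc 19 mm across, 3.5 mm thick, 23 mm from hinge to end of tab; hinge line 60 mm above the bench, 10.5 mm from the tube axis on the rack's -y side. The hinge is a little stiff (0.008 N m); a lid stays where it is left.
- amber_lid2 (a joint): Lid of amber tube 2: 0 = fully shut, about 1.57 = standing upright, 1.75 = as far back as it goes (rad). Same hinge as lid 1.
- amber_lid3 (a joint): Lid of amber tube 3: 0 = fully shut, about 1.57 = standing upright, 1.75 = as far back as it goes (rad). Same hinge as lid 1.
- amber_lid4 (a joint): Lid of amber tube 4: 0 = fully shut, about 1.57 = standing upright, 1.75 = as far back as it goes (rad). Same hinge as lid 1.
- amber_lid5 (a joint): Lid of amber tube 5: 0 = fully shut, about 1.57 = standing upright, 1.75 = as far back as it goes (rad). Same hinge as lid 1.
- amber_lid6 (a joint): Lid of amber tube 6 (last of the row): 0 = fully shut, about 1.57 = standing upright, 1.75 = as far back as it goes (rad). Same hinge as lid 1.
- clear_lid1 (a joint): Lid of clear tube 1, same values; begins open at 1.25 to 1.7 and stays open.
- clear_lid2 (a joint): Lid of clear tube 2, same values; begins open at 1.25 to 1.7 and stays open.
- clear_lid3 (a joint): Lid of clear tube 3, same values; begins open at 1.25 to 1.7 and stays open.
- clear_lid4 (a joint): Lid of clear tube 4, same values; begins open at 1.25 to 1.7 and stays open.
- clear_lid5 (a joint): Lid of clear tube 5, same values; begins open at 1.25 to 1.7 and stays open.
- clear_lid6 (a joint): Lid of clear tube 6, same values; begins open at 1.25 to 1.7 and stays open.
Mind the look-alikes: they are no part of the job. What is shaped like the clear_rack but green is not meant. There is more than one size of the flask; the one meant has the size given above.

How it is judged:
By the outcome, as a careful person would: the job done as asked, in the order asked, and still so for the second after the job is handed in, with the robot touching nothing.
It also fails if it takes over 40 s, if anything falls off the work surface, if the arm or the gripper's body presses on something with over 40 N, if the wrist force passes 120 N, or if a joint passes its speed limit or range.

## Working session

There is one attempt and no reset: what is moved stays moved. The work goes in short steps, Python scripts to look and compute and a tool call to move; the robot and the scene stay as the last step left them, time stands still between calls to the robot, and variables do not carry over. Pictures are saved under pics/ and viewed, about 8 in all and at most 12, crops included, and the job is handed in when it is done.

Besides the shell and the picture viewer there is one more tool, called after "Call:" as a command line: name --argument value ..., lists and objects as JSON in quotes. apply_moves: Moves the arm, as the interface text tells. Its arguments: {"type":"object","properties":{"rows":{"type":"array","items":{"type":"object","properties":{"translation":{"type":"array","items":{"type":"number"}},"turn":{"type":"number"}}}},"claw":{"type":"number"}},"required":["rows"]}

```bash
mkdir -p pics; ls; python3 - <<'E'
from station import telemetry, camera, calibration, job, env
import cv2,numpy as np
for n in("scene","top"):
    im=camera(n);cv2.imwrite(f"pics/{n}0.png",im)
    c=calibration(n);print(n,np.round(c["intrinsics"],2).tolist(),np.round(c["view"],4).tolist(),[k for k in c])
o=telemetry.get_obs();print(o)
E
```

```text
pics
scene [[420.67, 0.0, 276.09], [0.0, 420.67, 212.58], [0.0, 0.0, 1.0]] [[0.7609, 0.6488, 0.0084, -0.365], [-0.5108, 0.5909, 0.6244, 0.2241], [0.4002, -0.4794, 0.781, -1.4469], [0.0, 0.0, 0.0, 1.0]] ['intrinsics', 'view']
top [[515.64, 0.0, 276.02], [0.0, 515.64, 217.22], [0.0, 0.0, 1.0]] [[0.0199, -0.9998, 0.0054, -0.0047], [0.9941, 0.0204, 0.1061, -0.4868], [-0.1062, 0.0033, 0.9943, -1.2359], [0.0, 0.0, 0.0, 1.0]] ['intrinsics', 'view']
{'time_s': 0.1, 'qpos': array([-1.01230199e+00,  4.07656994e-02,  8.39158533e-02, -4.16621334e-04,
       -1.61551176e+00, -3.33707869e-01]), 'qd': array([-8.56729247e-05, -2.08932105e-03,  1.71974738e-03,  1.35224298e-03,
        4.80261710e-04, -1.61992620e-03]), 'tau': array([-5.59307024e-03, -3.69340396e+01,  3.48283768e+01,  6.95175871e+00,
       -4.42006480e-03, -3.07192543e-06]), 'tcp_pos': array([ 0.13375069, -0.58459643,  0.23037204]), 'ee_rot': array([-1.12165810e-01,  9.93689174e-01,  7.95838891e-04, -1.49928818e-04]), 'wrist_force': array([-1.23396858, -0.05271607,  0.06482352]), 'ft_torque': array([ 0.024868  ,  0.01676321, -0.01663623]), 'width': 0.9998050757311522}
```

View pics/scene0.png

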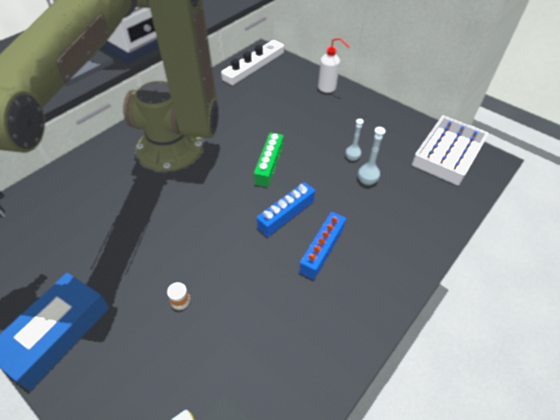

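View pics/top0.png

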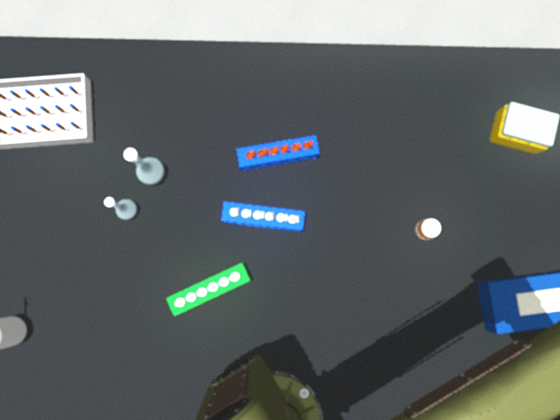

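The amber rack is the blue one with red-orange lids, at top (278,153) and scene (323,245). The look-alikes are the blue clear rack at top (263,216) and the green rack at (208,289). Next is a close crop of the amber rack from both cameras.

```bash
cat > h.py <<'E'
import numpy as np
from station import calibration
def ray(n,uv,z,c=None):
    c=c or calibration(n);K=np.array(c["intrinsics"]);V=np.array(c["view"])
    d=np.linalg.inv(K)@[uv[0],uv[1],1];d=V[:3,:3].T@(d*[1,-1,-1]);o=-V[:3,:3].T@V[:3,3]
    return o+d*(z-o[2])/d[2]
def proj(n,p,c=None):
    c=c or calibration(n);K=np.array(c["intrinsics"]);V=np.array(c["view"])
    q=(V[:3,:3]@np.asarray(p)+V[:3,3])*[1,-1,-1];q=K@q;return q[:2]/q[2]
E
python3 - <<'E'
import cv2,numpy as np
from h import *
t=cv2.imread("pics/top0.png");s=cv2.imread("pics/scene0.png")
a=cv2.resize(t[130:180,225:330],None,fx=7,fy=7,interpolation=cv2.INTER_CUBIC)
b=cv2.resize(s[205:285,290:360],None,fx=5,fy=5,interpolation=cv2.INTER_CUBIC)[:245*1+155]
a=a[:350]; out=np.zeros((350+250,735,3),np.uint8);out[:350]=a
b=cv2.resize(s[208:282,290:360],(236,250),interpolation=cv2.INTER_CUBIC);out[350:,:236]=b
cv2.imwrite("pics/crop0.png",out)
for n,u in(("amber",(278,153)),("clear",(263,216)),("green",(208,289))): print(n,ray("top",u,.052))
print("jar",ray("top",(430,228),.062),"flasks",ray("top",(130,154),.156),ray("top",(109,202),.12))
# blue mask rect of rack in top
h=cv2.cvtColor(t,cv2.COLOR_BGR2HSV);m=cv2.inRange(h,(100,120,60),(130,255,255));m[:, :220]=0;m[:,330:]=0;m[185:]=0
print(cv2.minAreaRect(cv2.findNonZero(m)))
E
```

```text
amber [0.64095582 0.00351473 0.052     ]
clear [0.48634805 0.03644911 0.052     ]
green [0.31047254 0.16225374 0.052     ]
jar [ 0.46473899 -0.36094646  0.062     ] flasks [0.60734105 0.33228879 0.156     ] [0.50370732 0.38460927 0.12      ]
((277.69757080078125, 152.60797119140625), (24.758773803710938, 83.01908874511719), 80.36246490478516)
```

View pics/crop0.png

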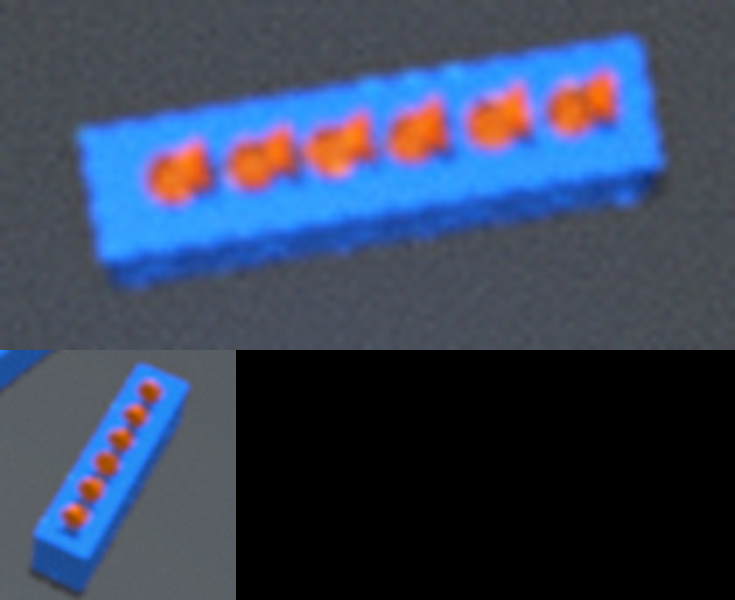

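The crop confirms the amber rack: orange lids on blue. In the top image each lid's hinge and flag is on the right of its tube (world −y), so the lids fold toward image-left (+y). The first tube is at the right, near crop (575,108), and the last is near (177,178).

```bash
python3 - <<'E'
from h import *
P=[ray("top",(225+a/7,130+b/7),.052)[:2] for a,b in((80,130),(640,38),(662,165),(100,262))]
P=np.array(P);print(P,P.mean(0));d=(P[0]+P[3]-P[1]-P[2])/2;e=(P[0]+P[1]-P[2]-P[3])/2
print(np.linalg.norm(d),np.linalg.norm(e));u=d/np.linalg.norm(d);c=P.mean(0)
print("u",u,np.arctan2(u[1],u[0]),"first",c-.07*u,"last",c+.07*u)
E
```

```text
[[ 0.64977798  0.10471238]
 [ 0.6866053  -0.08932044]
 [ 0.64168321 -0.09748075]
 [ 0.60338546  0.09649506]] [0.64536299 0.00360156]
0.1976072293540521 0.04638584267578522
u [-0.19008686  0.98176728] 1.762046944436304 first [ 0.65866907 -0.06512215] last [0.63205691 0.07232527]
```

Call:
apply_moves --rows '[{"translation": [20,25,5],"turn": 0},{"translation": [25,29,0],"turn": 0},{"translation": [25,29,0],"turn": 0},{"translation": [25,29,0],"turn": 0},{"translation": [25,29,0],"turn": 0}]' --claw 255

```text
time_s: 0.52
tcp_pos: [0.2543, -0.4423, 0.2358]
ee_rot: [-0.112, 0.994, 0.0, -0.0]
wrist_force: [1.5, -0.7, 0.3]
width: 0.303
```

Call:
apply_moves --rows '[{"translation": [26,24,0],"turn": -0.033},{"translation": [26,24,0],"turn": 0},{"translation": [26,24,0],"turn": 0},{"translation": [26,24,0],"turn": 0},{"translation": [26,24,0],"turn": 0}]'

```text
time_s: 0.93
tcp_pos: [0.3847, -0.3223, 0.2361]
ee_rot: [-0.096, 0.995, 0.0, 0.0]
wrist_force: [-0.1, -0.4, 0.2]
width: -0.0
```

Call:
apply_moves --rows '[{"translation": [26,24,0],"turn": 0},{"translation": [26,24,0],"turn": 0},{"translation": [26,24,0],"turn": 0},{"translation": [26,24,0],"turn": 0},{"translation": [26,24,0],"turn": 0}]'

```text
time_s: 1.35
tcp_pos: [0.5147, -0.2023, 0.2359]
ee_rot: [-0.096, 0.995, 0.0, -0.0]
wrist_force: [0.5, -0.8, 0.7]
width: 0.003
```

Call:
apply_moves --rows '[{"translation": [26,24,0],"turn": 0},{"translation": [26,24,0],"turn": 0},{"translation": [26,24,0],"turn": 0},{"translation": [15,10,0],"turn": 0},{"translation": [0,0,0],"turn": 0}]'

```text
time_s: 1.77
tcp_pos: [0.6085, -0.1191, 0.2338]
ee_rot: [-0.097, 0.995, 0.0, -0.002]
wrist_force: [-0.4, -0.7, -0.0]
width: -0.002
```

```bash
python3 - <<'E'
from station import telemetry,camera
import cv2,pickle
from h import *
c=calibration("wrist");im=camera("wrist");pickle.dump(c,open("w1.pkl","wb"));cv2.imwrite("pics/w1.png",im)
V=np.array(c["view"]);print(-V[:3,:3].T@V[:3,3],telemetry.get_obs()["tcp_pos"],telemetry.get_obs()["time_s"])
u=np.array([-.19009,.98177,0]);b=np.array([.64536,.0036,0])
for i in range(6):print(proj("wrist",b+u*(-.07+.028*i)+[0,0,.06],c))
E
```

```text
[ 0.53802707 -0.13280848  0.37570681] [ 0.60745498 -0.1204053   0.23440019] 1.8167
[320.6918068  245.19200856]
[347.01749657 245.28028474]
[373.3317392  245.36852254]
[399.63454216 245.45672198]
[425.92591289 245.54488308]
[452.20585886 245.63300587]
```

View pics/w1.png

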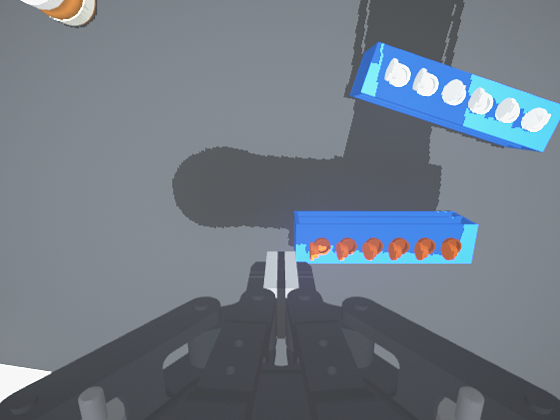

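```bash
python3 - <<'E'
import cv2
t=cv2.imread("pics/w1.png");cv2.imwrite("pics/w1c.png",cv2.resize(t[205:270,285:485],None,fx=4,fy=4,interpolation=cv2.INTER_CUBIC))
E
```

```text
(no output)
```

View pics/w1c.png

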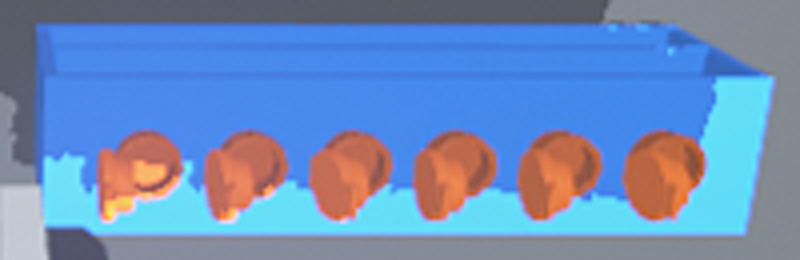

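The crop shows each hinge and lid on the left of its rim (−y side), with rims from (322,245) to (453,246). That is within about 1 px of my model, so the pose is confirmed and the lids fold toward +y. Now the approach, 60 mm before tube 1.

Call:
apply_moves --rows '[{"translation": [30,-2,-20],"turn": 0},{"translation": [32,-2,-20],"turn": 0},{"translation": [0,0,-35],"turn": 0},{"translation": [0,0,-35],"turn": 0},{"translation": [0,0,-20],"turn": 0}]'

```text
time_s: 2.23
tcp_pos: [0.6666, -0.1263, 0.1004]
ee_rot: [-0.095, 0.995, 0.001, -0.003]
wrist_force: [-0.5, 0.3, -1.1]
width: -0.001
```

Call:
apply_moves --rows '[{"translation": [0,0,-20],"turn": 0},{"translation": [0,0,0],"turn": 0},{"translation": [0,0,0],"turn": 0},{"translation": [0,0,0],"turn": 0},{"translation": [0,0,0],"turn": 0}]'

```text
time_s: 2.65
tcp_pos: [0.6697, -0.1262, 0.089]
ee_rot: [-0.096, 0.995, -0.0, 0.002]
wrist_force: [-0.5, -0.1, 0.2]
width: -0.001
```

```bash
python3 - <<'E'
from station import telemetry,camera
import cv2,pickle
from h import *
c=calibration("wrist");im=camera("wrist");o=telemetry.get_obs();print(o["tcp_pos"],o["ee_rot"],o["wrist_force"],o["time_s"])
cv2.imwrite("pics/w2.png",im)
u=np.array([-.19009,.98177,0]);b=np.array([.64536,.0036,0])
for i in range(6):print(proj("wrist",b+u*(-.07+.028*i)+[0,0,.06],c))
print(proj("wrist",o["tcp_pos"],c))
E
```

```text
[ 0.66965237 -0.12610751  0.08880188] [-9.57217614e-02  9.95406577e-01 -1.80364575e-04  1.74869207e-03] [ 0.20381745 -0.9020717  -0.57074938] 2.7
[387.64661306 247.30442503]
[436.22529605 247.36491135]
[484.80782901 247.42540246]
[533.3942124  247.48589836]
[581.98444667 247.54639906]
[630.57853229 247.60690456]
[280.02945259 269.11544784]
```

View pics/w2.png

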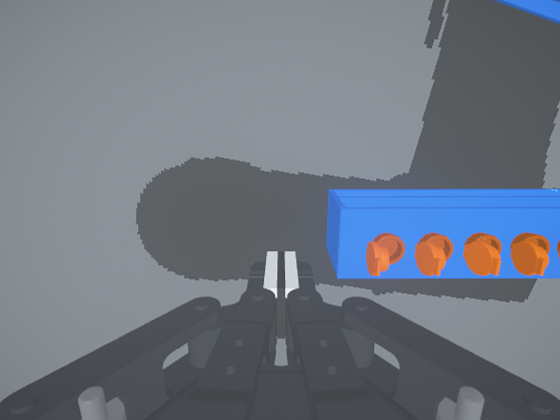

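The rims sit where the model says: rim 1 is at (387,247), and the fingertip is about 1 mm off the row line. Next, lower to pass height and check it.

Call:
apply_moves --rows '[{"translation": [0,0,-15],"turn": 0},{"translation": [0,0,-9.5],"turn": 0},{"translation": [0,0,0],"turn": 0},{"translation": [0,0,0],"turn": 0},{"translation": [0,0,0],"turn": 0}]'

```text
time_s: 3.12
tcp_pos: [0.6691, -0.126, 0.0626]
ee_rot: [-0.096, 0.995, -0.0, 0.0]
wrist_force: [0.1, -0.2, -0.5]
width: -0.003
```

```bash
python3 - <<'E'
from station import telemetry
o=telemetry.get_obs();print(o["tcp_pos"],o["ee_rot"],o["qd"],o["wrist_force"])
E
```

```text
[ 0.66905953 -0.12599389  0.06256431] [-9.58395685e-02  9.95396718e-01 -1.80269242e-04  3.43300887e-04] [-8.60323002e-05 -3.82820234e-03  7.78720922e-03  1.01278366e-03
  1.93153280e-03  8.47133291e-04] [ 0.11265207 -0.18742334 -0.51671356]
```

Call:
apply_moves --rows '[{"translation": [0,0,0],"turn": 0},{"translation": [0,0,0],"turn": 0},{"translation": [0,0,0],"turn": 0},{"translation": [0,0,0],"turn": 0},{"translation": [0,0,0],"turn": 0}]'

```text
time_s: 3.53
tcp_pos: [0.6688, -0.1259, 0.0619]
ee_rot: [-0.096, 0.995, 0.0, 0.0]
wrist_force: [-0.0, 1.0, 0.2]
width: 0.002
```

Call:
apply_moves --rows '[{"translation": [0,0,0],"turn": 0},{"translation": [0,0,0],"turn": 0},{"translation": [0,0,0],"turn": 0},{"translation": [0,0,0],"turn": 0},{"translation": [0,0,0],"turn": 0}]'

```text
time_s: 3.95
tcp_pos: [0.6688, -0.1259, 0.0617]
ee_rot: [-0.096, 0.995, 0.0, -0.0]
wrist_force: [-0.0, -0.7, -0.5]
width: -0.0
```

Call:
apply_moves --rows '[{"translation": [1.5,0.3,2.4],"turn": 0},{"translation": [0,0,0],"turn": 0},{"translation": [0,0,0],"turn": 0},{"translation": [0,0,0],"turn": 0},{"translation": [0,0,0],"turn": 0}]'

```text
time_s: 4.37
tcp_pos: [0.6702, -0.1255, 0.0641]
ee_rot: [-0.096, 0.995, 0.0, -0.0]
wrist_force: [0.0, -0.1, -0.8]
width: 0.001
```

Call:
apply_moves --rows '[{"translation": [0,0,0],"turn": 0},{"translation": [0,0,0],"turn": 0},{"translation": [0,0,0],"turn": 0},{"translation": [0,0,0],"turn": 0},{"translation": [0,0,0],"turn": 0}]'

```text
time_s: 4.78
tcp_pos: [0.6703, -0.1256, 0.0642]
ee_rot: [-0.096, 0.995, 0.0, -0.0]
wrist_force: [0.6, 0.3, 0.7]
width: 0.005
```

Call:
apply_moves --rows '[{"translation": [-0.95,4.91,0],"turn": 0},{"translation": [-0.95,4.91,0],"turn": 0},{"translation": [-0.95,4.91,0],"turn": 0},{"translation": [-0.95,4.91,0],"turn": 0},{"translation": [-0.95,4.91,0],"turn": 0}]'

```text
time_s: 5.2
tcp_pos: [0.6654, -0.1003, 0.0642]
ee_rot: [-0.096, 0.995, 0.0, 0.0]
wrist_force: [0.9, -0.7, 0.1]
width: 0.0
```

Call:
apply_moves --rows '[{"translation": [-0.95,4.91,0],"turn": 0},{"translation": [-0.95,4.91,0],"turn": 0},{"translation": [-0.95,4.91,0],"turn": 0},{"translation": [-0.95,4.91,0],"turn": 0},{"translation": [-0.95,4.91,0],"turn": 0}]'

```text
time_s: 5.62
tcp_pos: [0.6609, -0.0764, 0.0645]
ee_rot: [-0.096, 0.995, -0.0, 0.0]
wrist_force: [0.1, -1.0, 0.9]
width: -0.001
```

Call:
apply_moves --rows '[{"translation": [-0.95,4.91,0],"turn": 0},{"translation": [-0.95,4.91,0],"turn": 0},{"translation": [-0.95,4.91,0],"turn": 0},{"translation": [-0.95,4.91,0],"turn": 0},{"translation": [-0.95,4.91,0],"turn": 0}]'

```text
time_s: 6.03
tcp_pos: [0.6559, -0.0518, 0.0643]
ee_rot: [-0.096, 0.995, -0.0, -0.0]
wrist_force: [-0.1, -2.6, 0.6]
width: 0.0
```

```bash
python3 - <<'E'
from station import telemetry,camera
import cv2
from h import *
c=calibration("wrist");im=camera("wrist");o=telemetry.get_obs();print(o["tcp_pos"],o["wrist_force"],o["time_s"])
cv2.imwrite("pics/w3.png",im)
E
```

```text
[ 0.65593138 -0.0509486   0.06435486] [ 0.46013682 -1.25219135  1.11123809] 6.0833
```

View pics/w3.png

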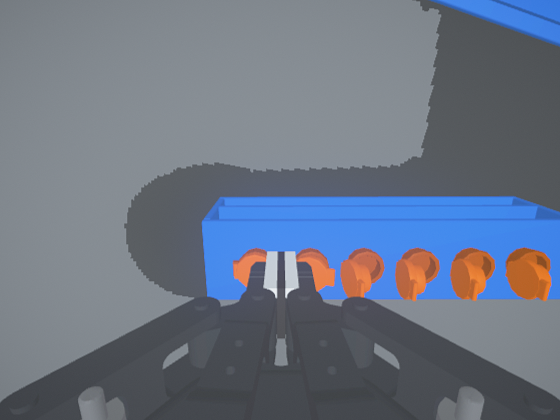

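Lid 1 is folded under the finger (255,268) and lid 2 is going over (318,270). Lids 3–6 are still up, the row is centred on the finger, and forces are under 3 N. Carrying on.

Call:
apply_moves --rows '[{"translation": [-0.95,4.91,-0.2],"turn": 0},{"translation": [-0.95,4.91,0],"turn": 0},{"translation": [-0.95,4.91,0],"turn": 0},{"translation": [-0.95,4.91,0],"turn": 0},{"translation": [-0.95,4.91,0],"turn": 0}]'

```text
time_s: 6.5
tcp_pos: [0.6511, -0.0269, 0.0638]
ee_rot: [-0.096, 0.995, -0.0, -0.0]
wrist_force: [1.2, -3.1, 0.5]
width: -0.003
```

Call:
apply_moves --rows '[{"translation": [-0.95,4.91,0],"turn": 0},{"translation": [-0.95,4.91,0],"turn": 0},{"translation": [-0.95,4.91,0],"turn": 0},{"translation": [-0.95,4.91,0],"turn": 0},{"translation": [-0.95,4.91,0],"turn": 0}]'

```text
time_s: 6.92
tcp_pos: [0.6463, -0.0022, 0.0638]
ee_rot: [-0.096, 0.995, 0.0, -0.0]
wrist_force: [0.0, -1.4, -0.2]
width: -0.001
```

Call:
apply_moves --rows '[{"translation": [-0.95,4.91,0.1],"turn": 0},{"translation": [-0.95,4.91,0],"turn": 0},{"translation": [-0.95,4.91,0],"turn": 0},{"translation": [-0.95,4.91,0],"turn": 0},{"translation": [-0.95,4.91,0],"turn": 0}]'

```text
time_s: 7.33
tcp_pos: [0.6416, 0.0223, 0.064]
ee_rot: [-0.096, 0.995, 0.0, -0.0]
wrist_force: [-0.1, -0.6, -0.1]
width: 0.003
```

Call:
apply_moves --rows '[{"translation": [-0.95,4.91,0],"turn": 0},{"translation": [-0.95,4.91,0],"turn": 0},{"translation": [-0.95,4.91,0],"turn": 0},{"translation": [-0.95,4.91,0],"turn": 0},{"translation": [-0.95,4.91,0],"turn": 0}]'

```text
time_s: 7.75
tcp_pos: [0.6368, 0.047, 0.0639]
ee_rot: [-0.096, 0.995, 0.0, -0.0]
wrist_force: [0.5, -0.4, -0.1]
width: 0.003
```

Call:
apply_moves --rows '[{"translation": [-0.95,4.91,0],"turn": 0},{"translation": [-0.95,4.91,0],"turn": 0},{"translation": [-0.95,4.91,0],"turn": 0},{"translation": [-0.95,4.91,0],"turn": 0},{"translation": [-0.95,4.91,0],"turn": 0}]'

```text
time_s: 8.17
tcp_pos: [0.6321, 0.0715, 0.064]
ee_rot: [-0.096, 0.995, 0.0, -0.0]
wrist_force: [0.5, -0.7, 1.1]
width: 0.001
```

Call:
apply_moves --rows '[{"translation": [-0.95,4.91,0],"turn": 0},{"translation": [-0.95,4.91,0],"turn": 0},{"translation": [-0.95,4.91,0],"turn": 0},{"translation": [-0.95,4.91,0],"turn": 0},{"translation": [-0.95,4.91,0],"turn": 0}]'

```text
time_s: 8.58
tcp_pos: [0.6273, 0.096, 0.0639]
ee_rot: [-0.096, 0.995, 0.0, -0.0]
wrist_force: [-0.0, -0.1, 0.7]
width: -0.003
```

Call:
apply_moves --rows '[{"translation": [-0.95,4.91,0],"turn": 0},{"translation": [-0.95,4.91,0],"turn": 0},{"translation": [-0.95,4.91,0],"turn": 0},{"translation": [0,0,10],"turn": 0},{"translation": [0,0,25],"turn": 0}]'

```text
time_s: 9.0
tcp_pos: [0.6225, 0.1099, 0.0957]
ee_rot: [-0.096, 0.995, -0.001, -0.004]
wrist_force: [0.4, -0.1, -0.6]
width: -0.001
```

Call:
apply_moves --rows '[{"translation": [0,-10,25],"turn": 0},{"translation": [0,-25,25],"turn": 0},{"translation": [0,-25,20],"turn": 0},{"translation": [0,-25,0],"turn": 0},{"translation": [0,0,0],"turn": 0}]'

```text
time_s: 9.42
tcp_pos: [0.6254, 0.0217, 0.1725]
ee_rot: [-0.094, 0.996, -0.0, 0.002]
wrist_force: [1.0, 1.0, -0.1]
width: 0.001
```

```bash
python3 - <<'E'
from station import telemetry,camera
import cv2
from h import *
c=calibration("wrist");im=camera("wrist");o=telemetry.get_obs();print(o["tcp_pos"],o["wrist_force"],o["time_s"])
u=np.array([-.19009,.98177,0]);b=np.array([.64536,.0036,0])
q=np.array([proj("wrist",b+u*(-.07+.028*i)+[0,0,.0635],c) for i in range(6)]);print(q)
x,y=q.min(0).astype(int)-40;X,Y=q.max(0).astype(int)+40
x=max(x,0);y=max(y,0);im2=im[y:Y,x:X];f=min(800/im2.shape[1],600/im2.shape[0]);print(x,y,f)
cv2.imwrite("pics/w4.png",cv2.resize(im2,None,fx=f,fy=f,interpolation=cv2.INTER_CUBIC))
E
```

```text
[0.62497503 0.02326832 0.17083944] [-0.1231961   0.17955081  0.13420075] 9.4667
[[169.91100761 225.91081973]
 [203.64068964 225.8538647 ]
 [237.37572685 225.79690063]
 [271.11612051 225.73992751]
 [304.8618719  225.68294535]
 [338.6129823  225.62595413]]
129 185 3.21285140562249
```

View pics/w4.png

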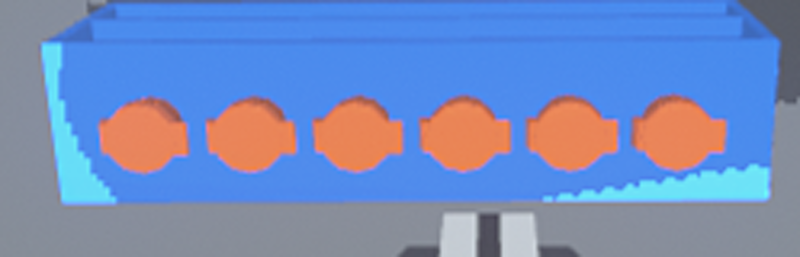

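All six lids lie shut (crop centres x≈143, 250, 358, 463, 570, 677, y≈135), each disc flat with its tab toward +y. Last check: did anything else move in the top view?

Call:
apply_moves --rows '[{"translation": [0,-30,10],"turn": 0},{"translation": [0,-35,0],"turn": 0},{"translation": [0,-35,0],"turn": 0},{"translation": [0,-35,0],"turn": 0},{"translation": [0,-35,0],"turn": 0}]'

```text
time_s: 9.88
tcp_pos: [0.6245, -0.1456, 0.179]
ee_rot: [-0.096, 0.995, 0.0, -0.0]
wrist_force: [0.1, 0.5, 0.2]
width: 0.002
```

Call:
apply_moves --rows '[{"translation": [-10,-35,0],"turn": 0},{"translation": [-10,-35,0],"turn": 0},{"translation": [-10,-20,0],"turn": 0},{"translation": [0,0,0],"turn": 0},{"translation": [0,0,0],"turn": 0}]'

```text
time_s: 10.3
tcp_pos: [0.5943, -0.2354, 0.1789]
ee_rot: [-0.095, 0.995, 0.0, -0.0]
wrist_force: [0.7, 0.5, 0.2]
width: -0.003
```

```bash
python3 - <<'E'
from station import telemetry,camera
import cv2
from h import *
im=camera("top");o=telemetry.get_obs();print(o["tcp_pos"],o["wrist_force"],o["time_s"])
t=cv2.imread("pics/top0.png")
def rect(t):
    m=cv2.inRange(cv2.cvtColor(t,cv2.COLOR_BGR2HSV),(100,120,60),(130,255,255));m[:, :220]=0;m[:,330:]=0;m[185:]=0
    return cv2.minAreaRect(cv2.findNonZero(m))
print(rect(t),rect(im))
f=lambda i:i[130:235,215:335]
a=np.vstack([cv2.resize(f(im),None,fx=5,fy=5,interpolation=cv2.INTER_CUBIC)]);cv2.imwrite("pics/t2.png",np.hstack([a]))
cv2.imwrite("pics/t2full.png",im)
E
```

```text
[ 0.59474339 -0.23446651  0.17887802] [-0.46757746 -0.26973502  0.937976  ] 10.35
((277.69757080078125, 152.60797119140625), (24.758773803710938, 83.01908874511719), 80.36246490478516) ((256.2837829589844, 156.20269775390625), (24.16665267944336, 39.291358947753906), 80.53767395019531)
```

View pics/t2full.png

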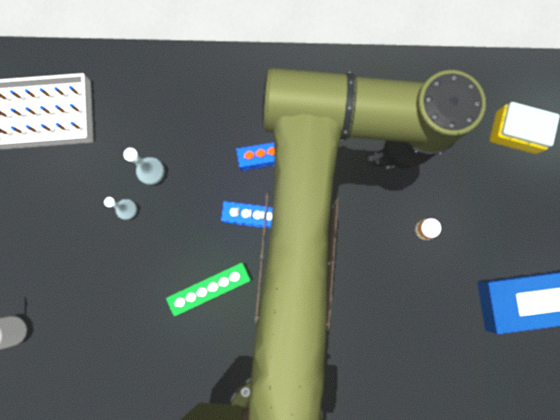

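View pics/t2.png

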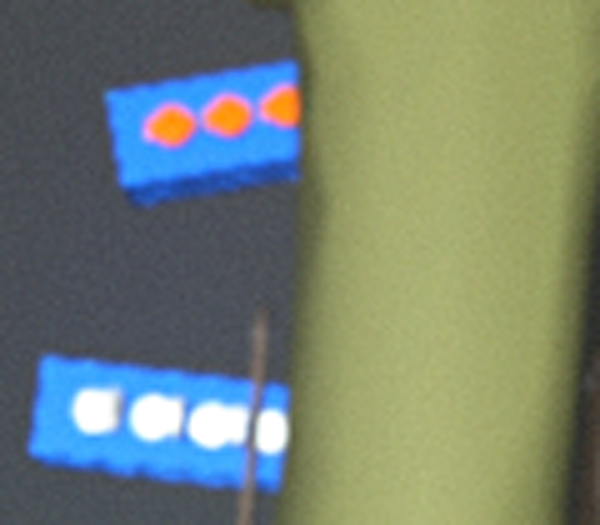

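The rack's left corner is at (236.4,149.0) against (236.4,148.6) at the start, so it has not moved. The clear rack, both flasks and the jar are where they were, and the arm is clear of everything.

```bash
python3 -c "
from station import job;print(job.sign_off())"
```

```text
the job is handed in; nothing more can be done
None
```

All six amber lids are folded shut, in order from first to last. I did it in one pass with the closed fingertip, 63.8–64.5 mm above the bench at about 60 mm/s. The job is handed in at about 10.4 s on the robot's clock.

- **Lids:** a close wrist-camera picture after the pass shows all six lying flat. Lids 1 and 2 were passed slightly higher (about 64.4 mm, against lid tops at 63.5 mm). I judged their flushness by eye only.
- **Force:** readings at the end of each move stayed within about 3 N.
- **Rack:** its visible corner in the top view is within 0.5 pixel of where it started. My automatic before/after comparison of the whole rack failed because the arm hid part of it. In the wrist picture the lids sat 1–4 pixels from my prediction, which I put down to the arm still settling.
- **Other objects:** the flask and the jar look unmoved in the last top view. The clear rack's visible part is unmoved too, with its visible lids still open. The arm hid the rest of it, but the gripper never went near it.

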